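# Seat the coarse thread comb in the press spindle

### The job

Check the thread of the wooden press spindle: take the coarse-toothed comb by its grip, lay it on the broad shoulder of the cradle and ease its teeth sideways into the thread, feeling along for the grooves, until all of them are fully home and the comb sits square and flat. Hold it pressed lightly home (about 5 N) for a second, then let go and leave it seated there. Be gentle, hard pushing bruises the wooden crests, and leave the fine comb and the other things where they lie.

Things in the scene. Friction and masses are not known exactly. Their poses are not given: they have to be found in the camera images.
- coarse_grip (a point): Centre of the upright beech bar grip (14 mm thick in x, 44 long in y, 34 high) of the coarse comb, the one with five large teeth. It stands on the comb's flat steel leaf, 5 mm thick, 56 mm (x) by 60 mm (y), which lies flat with its teeth on the +x edge. The point is 22 mm above the leaf's underside, 48.7 mm behind the tooth tips. Axes: x towards the teeth, z up. 0.15 kg
- coarse_tips (a point): Middle of the coarse comb's row of tooth tips (tip of the third of its five teeth), half-way through the leaf's 5 mm thickness. Axes as the grip's. Teeth: 10 mm pitch, 5.7 mm tall, flat tips 3 mm wide, flanks leaning 15 degrees; the leaf ends 61.7 mm behind the tips. Fully home, it has 0.3 mm of play either way along the thread
- fine_grip (a point): Centre of the bar grip of the fine comb: the same leaf and grip, but nine small teeth (5.8 mm pitch, 3.2 mm tall). It does not fit this thread; leave it
- home (a point): On the fixed cradle, the bottom line of the thread grooves, shoulder side, axis height, half-way along: where coarse_tips is once fully home, but for a shift along y to the nearest grooves. Axes: x the way the comb is pushed, square to the spindle; y along the spindle; z up. 48 mm above the table. Crests begin 5.2 mm behind (-x): on a crest the comb stops that far short
- shoulder (a point): Centre of the oak cradle's broad flat shoulder, on its top, where the comb is laid: 45.5 mm above the table, 65 mm (x) by 190 mm (y), reaching from 7 to 72 mm behind home, with which it shares its axes. The cradle does not move
- axis (a point): Point on the axis of the beech spindle, 18.8 mm ahead (+x) of home, half-way along the cradle; same axes. The spindle is held fast: 48 mm over the crests (top 72 mm above the table), 200 mm of thread, 10 mm pitch, trapezoidal, flanks 15 degrees, 5.2 mm deep, crest and groove flats 3.6 mm; turned head 60 mm across at the +y end. It may lie 5 mm either way along y, so where its grooves stand must be felt or seen
- jar: Closed glass jar with a metal lid, 64 mm in diameter, 85 mm high; origin at the centre of its foot. Leave it
- tape: Roll of brown tape lying flat, 84 mm across, 24 mm high; origin at the centre of its underside. Leave it
- scissors: Scissors with black handles lying flat, 175 mm long; origin near the pivot. Leave them
Not all that is in view belongs to the job. What is shaped like the part that bears coarse_grip but purple is not meant.

How it is judged:
On the way, in this order (a step that is already met when the one before it is completed fails the run):
1. the coarse comb has been lifted from the table (height (world z) of coarse_tips above 0.03 m), for 0.1 s.
2. the coarse comb lies in the thread, fully home, square and flat, pressed lightly home (2 to 10 N on the spindle) (x of coarse_tips in the frame of home above -0.0015 m and angle between the x axis of coarse_tips and the x axis of home, either way round below 0.05 rad and angle between coarse_tips's own z axis and vertical below 0.06 rad and contact force between coarse and spindle between 2 and 10 N), for 0.5 s.
At the end, for the whole second after the job is handed in: The coarse comb lies at rest and released on the cradle's shoulder, flat (within 2 degrees) and square (within 3 degrees), its tooth tips within 1.5 mm of the bottom of the grooves, within 55 mm of the middle of the cradle (x of coarse_tips in the frame of home between -0.0015 and 0.003 m and y of coarse_tips in the frame of home between -0.055 and 0.055 m and z of coarse_tips in the frame of home between -0.002 and 0.002 m and angle between the x axis of coarse_tips and the x axis of home, either way round below 0.05 rad and angle between coarse_tips's own z axis and vertical below 0.04 rad and linear speed of coarse below 0.01 m/s); the robot touches nothing.
It fails at once if the comb bears on the wooden spindle with more than 15 N (contact force between coarse and spindle above 15 N).
It fails at once if the fine comb or another bystander is moved more than 20 mm (distance of any of fine_grip, jar, tape, scissors from where it was at the start of the episode above 0.02 m).
It also fails if it takes over 72 s, if anything falls off the work surface, if the arm or the gripper's body presses on something with over 40 N, if the wrist force passes 120 N, or if a joint passes its speed limit or range.

### The arm

A 6-joint arm with a two-finger parallel gripper is mounted at the origin on the work surface. World frame = base frame: x ahead of the robot, y to its left, z up, the work surface at z = 0. Lengths are in m, angles in rad, forces in N, time in s.
With the tool pointing down it reaches from about 0.35 to 0.975 m from the base axis. Payload 4.9 kg.
Tool frame: the origin (TCP) lies at the very end of the fingers, on their centre line; the grasp point (between the pads) lies grasp_offset behind it (grasp_offset is the distance from the TCP to the grasp point, in m); z points along the fingers, y is the direction in which the jaws open and shut (so a half turn about z gives the same grasp; the last joint's range is limited). The gripper opens to 85 mm and grips with 20 to 120 N. Pads are 22 mm wide; open, the fingers measure 114 mm over their backs; the gripper's body (76 mm by 85 mm) begins 54 mm behind the grasp point. The pads swing forward as they close: fully open they stand 13 mm farther back than shut.
Start: joints at [1.151, 0.053, 1.613, -0, 1.476, -0.119], TCP at [0.185, 0.597, 0.231] pointing down, gripper open.
Joint ranges: [-3.01, 3.01], [-1.01, 2.22], [0.06, 2.58], [-1.02, 4.17], [0.09, 2.62], [-3.14, 3.14]. Speed limits (rad/s): [2.57, 2.57, 3.14, 3.14, 3.14, 3.14].

### API

Orientations are given as a rotation vector (axis times angle).
In Python, from rig import sense, read_camera, camera_info, finish_job, grasp_offset gives the robot as it stands. The module is installed in compiled form; this text tells all that it offers.
- The arm moves only by the shell command python3 -m handwheel 'ROWS' [OPENING]. ROWS is JSON, a list of rows, each a list of 2 entries, a list of its own where there are three numbers: the shift along the world's x, y, z in cm, then the turn about the world's z in rad. In form: [[[tx, ty, tz], twist], ...]. A call has 1 to 8 rows; each row is the pose to reach, as a shift and turn from the pose commanded when the call began; what a row does not reach only later rows make up. A row lasts 1/12 s, in which the tool goes at most 41.7 mm and 7.16 degrees, less where a joint would pass 70% of its speed; a pose out of reach is approached as far as the arm can. A call with a gripper value outside its range is refused whole. OPENING is the finger opening in cm, from 0 to 8.54, set as the call begins (- or left out, the last holds). The fingers move at their own pace and stop on an object; the grip force is fixed at half the most. Time passes only in rows, so rows that repeat a pose let the fingers close. It gives the time, the measured TCP pose, the force and the opening at its end, in the units of the state.
- sense(): the state, without advancing time (a new reading comes with each control period).
- read_camera(name): name is "side" or "top"; returns (picture, depth): 384x512x3 uint8, blue, green, red; 384x512 float32, m along the optical axis (not along the pixel's ray), 0 where there is no reading.
- camera_info(name): a dict with "fx", "fy", "cx", "cy" (pixels), "pose" (4x4, takes a point from camera to world coordinates). Camera axes: x right, y down, z forward; pixel columns grow to the right and rows downward; lengths in m; the calibration is good to about 2 mm. A picture is of the moment at which its call begins. camera_info takes no time and is no camera call.
- finish_job(): hands the job in, once; it reports no verdict.
The state is a dict: "clock": time; "joint_pos": joint angles; "dq": joint speeds; "effort": joint torques, N m; "tcp_pos": TCP position; "eef_rot": TCP orientation; "contact_force": force on the tool from outside, world axes, zero at the start; "moment": the same for the moment, N m; "gripper_width": finger opening in m.
Only numpy, scipy, OpenCV 4.12 (cv2) and the standard library are available. Lean on these libraries where they do the work, as an engineer would, in place of code of your own. Each camera call takes 0.05 s, during which the arm holds its last target.

## Working session

There is one attempt and no reset: what is moved stays moved. The work goes in short steps, Python scripts to look and compute and a shell command to move; the robot and the scene stay as the last step left them, time stands still between calls to the robot, and variables do not carry over. Pictures are saved under pics/ and viewed, and the job is handed in when it is done.

```bash
mkdir -p pics; python3 - <<'E'
from rig import *
import cv2,numpy as np
print(sense(),grasp_offset)
for n in("side","top"):
    p,d=read_camera(n);cv2.imwrite(f"pics/{n}0.png",p);np.save(f"{n}0.npy",d);i=camera_info(n);print(n,i)
E
```

```text
{'clock': 0.0, 'joint_pos': array([ 1.15104256e+00,  5.33846948e-02,  1.61431287e+00,  1.21587027e-05,
        1.47605042e+00, -1.19017943e-01]), 'dq': array([ 0.00106263,  0.00082343,  0.00103267, -0.00161369, -0.00044578,
       -0.00010107]), 'effort': array([ 1.11665024e-03, -3.93677258e+01, -3.70179069e+01, -7.78687195e-05,
        6.96096671e-03, -2.32133289e-05]), 'tcp_pos': array([0.18488176, 0.59635385, 0.23003452]), 'eef_rot': array([-0.47053043, -3.10556239,  0.00325783]), 'contact_force': array([ 0.2005189 , -0.37141948, -0.1196707 ]), 'moment': array([ 0.0064    ,  0.01952436, -0.01748062]), 'gripper_width': 0.08540210227298652} 0.0187
side {'fx': 372.11850738334465, 'fy': 372.11850738334465, 'cx': 259.0920836683474, 'cy': 188.062170725285, 'pose': array([[ 0.96037986, -0.17104513,  0.22003201,  0.34436345],
       [-0.27822662, -0.54271169,  0.79249856, -0.84773949],
       [-0.01613907, -0.82231842, -0.56879869,  0.67064521],
       [ 0.        ,  0.        ,  0.        ,  1.        ]])}
top {'fx': 453.6252291459221, 'fy': 453.6252291459221, 'cx': 255.34395692795505, 'cy': 191.92752566194056, 'pose': array([[-4.62591472e-03, -9.91110279e-01,  1.32962460e-01,
         4.37261352e-01],
       [-9.99989057e-01,  4.67753558e-03,  7.58822606e-05,
         4.85851801e-02],
       [-6.97144327e-04, -1.32960654e-01, -9.91121072e-01,
         1.24930238e+00],
       [ 0.00000000e+00,  0.00000000e+00,  0.00000000e+00,
         1.00000000e+00]])}
```

View pics/side0.png

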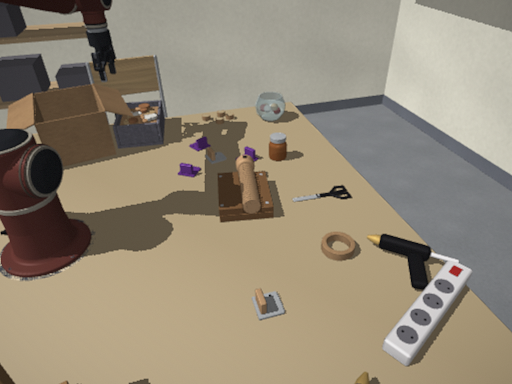

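View pics/top0.png

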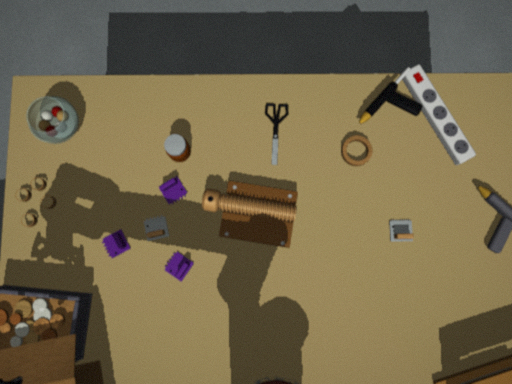

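The top view shows the cradle at about (258,212), with grey combs at (155,228), in shadow, and (401,231), plus three purple decoys. I'll zoom in to tell the two combs apart.

```bash
python3 - <<'E'
import cv2,numpy as np
t=cv2.imread("pics/top0.png")
def crop(u,v,r,g=1):
    c=t[v-r:v+r,u-r:u+r].astype(float)*g
    return cv2.resize(np.clip(c,0,255).astype(np.uint8),(400,400),interpolation=cv2.INTER_CUBIC)
cv2.imwrite("pics/combs0.png",np.hstack([crop(155,228,20,2.5),crop(401,231,20)]))
c=t[170:260,190:310].astype(float)*1.5
cv2.imwrite("pics/cradle0.png",cv2.resize(np.clip(c,0,255).astype(np.uint8),(800,600),interpolation=cv2.INTER_CUBIC))
E
```

```text
(no output)
```

View pics/combs0.png

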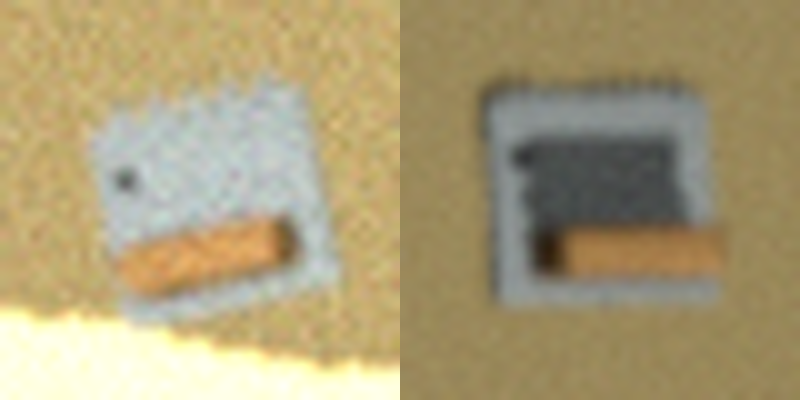

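View pics/cradle0.png

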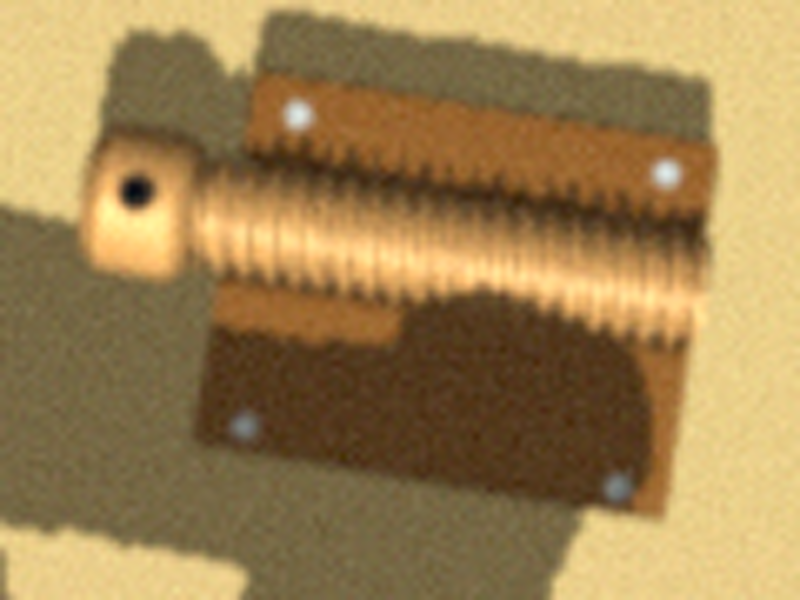

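The comb at (155,228) has about five large teeth, so it's the coarse one. The comb at (401,231) is the fine one. Next I'll measure the coarse comb, the cradle and the spindle.

```bash
cat > h.py <<'E'
import cv2,numpy as np
from rig import *
def rays(n,uv):
    i=camera_info(n);uv=np.asarray(uv,float)
    d=np.c_[(uv[:,0]-i['cx'])/i['fx'],(uv[:,1]-i['cy'])/i['fy'],np.ones(len(uv))]
    return i['pose'][:3,3],d@i['pose'][:3,:3].T
def plane(n,uv,z):
    o,d=rays(n,uv);return o+d*((z-o[2])/d[:,2])[:,None]
def cloud(n,dep):
    v,u=np.nonzero(dep>0);o,d=rays(n,np.c_[u,v]);return np.c_[u,v],o+d*dep[v,u][:,None]
E
python3 - <<'E'
from h import *
t=cv2.imread("pics/top0.png");dep=np.load("top0.npy")
uv,P=cloud("top",dep)
tb=(abs(P[:,2])<.01);print("table z",np.median(P[tb,2]),P[tb,2].std())
def box(m,name):
    q=P[m];r=cv2.minAreaRect((q[:,:2]*1000).astype(np.float32));print(name,m.sum(),r,np.median(q[:,2]))
near=(uv[:,0]>185)&(uv[:,0]<305)&(uv[:,1]>165)&(uv[:,1]<255)
box(near&(P[:,2]>.035),"all>35")
box(near&(P[:,2]>.035)&(P[:,2]<.052),"shoulders")
m=near&(P[:,2]>.06);box(m,"spindle")
print(np.histogram(P[near,2],np.arange(0,.09,.005)))
# comb
hsv=cv2.cvtColor(t,cv2.COLOR_BGR2HSV)
c=hsv[205:252,132:180]
print(c[23,10:40:2].tolist(), c[30,10:40:2].tolist())
near=(uv[:,0]>135)&(uv[:,0]<176)&(uv[:,1]>208)&(uv[:,1]<250)
print(np.histogram(P[near,2],np.arange(-.01,.06,.005)))
E
```

```text
table z 0.000700725023642601 0.002572744662613088
all>35 4304 ((547.6079711914062, 68.89283752441406), (248.0054168701172, 152.49343872070312), 80.21095275878906) 0.047416558218062566
shoulders 2714 ((546.8689575195312, 64.60945129394531), (239.31207275390625, 152.49343872070312), 80.21095275878906) 0.045052092565517565
spindle 1362 ((559.4451293945312, 66.8946533203125), (248.0271759033203, 55.65618133544922), 78.64815521240234) 0.06842075859450636
(array([3413,  244,    4,    4,   87,   87,   21,  145, 1193, 1281,  163,
        160,  344,  499,  355,  143,   21]), array([0.   , 0.005, 0.01 , 0.015, 0.02 , 0.025, 0.03 , 0.035, 0.04 ,
       0.045, 0.05 , 0.055, 0.06 , 0.065, 0.07 , 0.075, 0.08 , 0.085]))
[[20, 114, 78], [19, 77, 80], [113, 13, 80], [105, 13, 79], [98, 14, 75], [80, 10, 78], [94, 22, 83], [60, 7, 74], [71, 26, 80], [75, 7, 78], [84, 16, 82], [101, 26, 78], [78, 17, 77], [18, 88, 81], [22, 107, 79]] [[23, 113, 79], [24, 113, 77], [20, 97, 76], [17, 141, 85], [17, 129, 81], [17, 145, 86], [15, 143, 80], [15, 128, 72], [18, 111, 69], [19, 79, 61], [19, 30, 68], [55, 21, 74], [65, 19, 82], [41, 25, 81], [21, 97, 79]]
(array([ 14, 464, 810, 223,  19,   6,   4,   4,   2,  55,  31,   1,   0]), array([-0.01 , -0.005,  0.   ,  0.005,  0.01 ,  0.015,  0.02 ,  0.025,
        0.03 ,  0.035,  0.04 ,  0.045,  0.05 ,  0.055]))
```

```bash
python3 - <<'E'
from h import *
t=cv2.imread("pics/top0.png");dep=np.load("top0.npy")
uv,P=cloud("top",dep)
# rear edge of cradle: per column, lowest row with z>.03
def fit(uvs,z,name):
    q=plane("top",uvs,z)[:,:2]; vx,vy,x0,y0=cv2.fitLine((q*1000).astype(np.float32),cv2.DIST_HUBER,0,.01,.01).ravel()
    n=np.array([-vy,vx]);r=(q*1000-[x0,y0])@n
    print(name,"angle deg",np.degrees(np.arctan2(vy,vx)),"pt",x0,y0,"rms",r.std());return np.array([x0,y0]),np.array([vx,vy])
i=camera_info("top");o,d=rays("top",np.c_[np.tile(np.arange(512),384),np.repeat(np.arange(384),512)])
Z=(o[2]+d[:,2]*dep.ravel()).reshape(384,512)
rear=[]
for u in range(222,288):
    v=np.nonzero(Z[225:255,u]>.025)[0]; rear.append((u,225+v.max()+.5))
fr=fit(np.array(rear),.0455,"rear")
L=[];R=[]
for v in range(216,232):
    w=np.nonzero(Z[v,205:310]>.025)[0]; L.append((205+w.min()-.5,v)); R.append((205+w.max()+.5,v))
fl=fit(np.array(L),.0455,"left(+y)"); 
R=[]
for v in range(190,238):
    w=np.nonzero(Z[v,205:310]>.025)[0]; R.append((205+w.max()+.5,v))
fR=fit(np.array(R),.0455,"right(-y)")
# spindle ridge
m=(uv[:,0]>225)&(uv[:,0]<292)&(uv[:,1]>180)&(uv[:,1]<230)&(P[:,2]>.058)
q=P[m]; fs=fit(uv[m],.066,"spindle pix");
vx,vy,x0,y0=cv2.fitLine((q[:,:2]*1000).astype(np.float32),cv2.DIST_HUBER,0,.01,.01).ravel();print("spindle3d",np.degrees(np.arctan2(vy,vx)),x0,y0)
fits=dict(fr=fr,fl=fl,fR=fR)
def inter(a,b):
    s=np.linalg.solve(np.c_[a[1],-b[1]],b[0]-a[0]);return a[0]+a[1]*s[0]
A=inter(fr,fl);B=inter(fr,fR);print("rear corners",A,B,np.linalg.norm(A-B))
# comb
hsv=cv2.cvtColor(cv2.GaussianBlur(t,(3,3),0),cv2.COLOR_BGR2HSV)
leaf=np.zeros((384,512),np.uint8);s=np.s_[205:252,132:180]
leaf[s]=((hsv[s][...,1]<60)*255)
cs,_=cv2.findContours(leaf,cv2.RETR_EXTERNAL,cv2.CHAIN_APPROX_NONE);c=max(cs,key=cv2.contourArea)
r=cv2.minAreaRect(c);print("leaf px",r);b=cv2.boxPoints(r);q=plane("top",b,.005)
print("leaf corners",np.round(q*1000,1).tolist(),"centre",q.mean(0)*1000)
g=(uv[:,0]>135)&(uv[:,0]<176)&(uv[:,1]>208)&(uv[:,1]<250)&(P[:,2]>.03)
rr=cv2.minAreaRect((plane("top",uv[g],.039)[:,:2]*1000).astype(np.float32));print("grip rect",rr,g.sum(),plane("top",uv[g],.039).mean(0)*1000)
big=cv2.resize(t[205:252,132:180],None,fx=12,fy=12,interpolation=cv2.INTER_CUBIC);big=np.clip(big*2.2,0,255).astype(np.uint8)
cv2.polylines(big,[np.int32((b-[132,205]+.5)*12)],True,(0,0,255),1);cv2.imwrite("pics/leaf1.png",big)
E
```

```text
rear angle deg 80.43233 pt 467.30063 52.841846 rms 2.549280645224772
left(+y) angle deg -8.912899 pt 516.0265 141.5092 rms 9.854888066793697
right(-y) angle deg -9.225344 pt 541.2286 -56.13283 rms 6.768266094506504
spindle pix angle deg 79.77976 pt 557.4778 40.663757 rms 11.35041295947225
spindle3d 79.75231 557.01996 40.7014
rear corners [483.1161  146.67043] [451.39163  -41.541645] 190.86703
leaf px ((155.91177368164062, 227.64706420898438), (22.070741653442383, 22.79834747314453), 75.96376037597656)
leaf corners [[528.7, 359.7, 5.0], [543.6, 299.3, 5.0], [484.9, 283.4, 5.0], [470.2, 343.5, 5.0]] centre [506.85813215 321.48823141   5.        ]
grip rect ((491.5406188964844, 316.6018371582031), (13.60966968536377, 44.12891387939453), 13.815409660339355) 89 [491.58244351 316.51505843  39.        ]
```

View pics/leaf1.png

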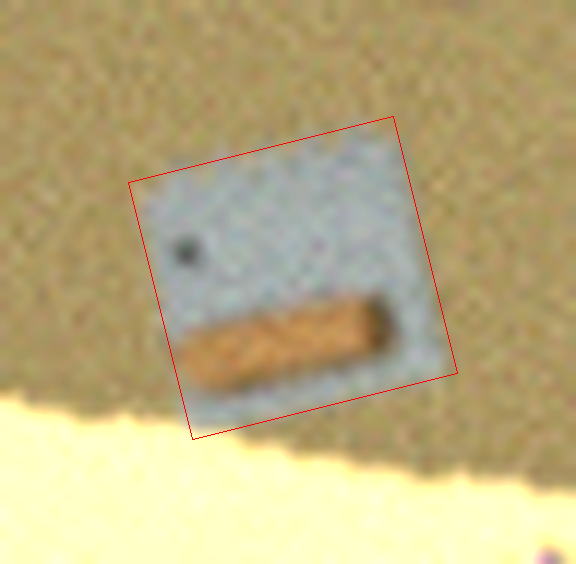

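The comb's grip is at about (0.491, 0.317) with its x axis at about +14°. Home is at about (0.538, 0.041) with its x axis at about -9.5°, and the spindle fit agrees. The tool's y axis is at 72.8°, so it has to turn by -1.026 rad. I'll move to above the grip.

```bash
python3 -m handwheel '[[[30.6,-28.0,0],-1.026],[[30.6,-28.0,0],-1.026],[[30.6,-28.0,0],-1.026],[[30.6,-28.0,0],-1.026],[[30.6,-28.0,0],-1.026],[[30.6,-28.0,0],-1.026],[[30.6,-28.0,0],-1.026],[[30.6,-28.0,0],-1.026]]' 4.5
cat >> h.py <<'E'
def st():
    from scipy.spatial.transform import Rotation as R
    s=sense();M=R.from_rotvec(s['eef_rot']).as_matrix();a=np.degrees(np.arctan2(M[1,1],M[0,1]))
    print("t",round(s['clock'],2),"tcp mm",np.round(s['tcp_pos']*1000,2),"yang",round((a+90)%180-90,2),"tilt",np.round(np.degrees(M[:2,2]),2),"F",np.round(s['contact_force'],2),"M",np.round(s['moment'],2),"w",round(s['gripper_width']*1000,2),"j6",round(s['joint_pos'][5],2));return s
E
python3 -c "from h import *;st()"
```

```text
clock: 0.77
tcp_pos: [0.432, 0.3701, 0.2309]
eef_rot: [-1.91, -2.494, 0.001]
contact_force: [-0.2, -0.1, 0.4]
gripper_width: 0.0448
t 0.77 tcp mm [431.99 370.11 230.85] yang 15.12 tilt [-0.03 -0.01] F [-0.23 -0.13  0.45] M [ 0.03 -0.03  0.03] w 44.82 j6 0.31
```

```bash
python3 -m handwheel '[[[5.9,-5.34,-5],0],[[5.9,-5.34,-12],0],[[5.9,-5.34,-12],0],[[5.9,-5.34,-12],0],[[5.9,-5.34,-12],0],[[5.9,-5.34,-12],0],[[5.9,-5.34,-12],0],[[5.9,-5.34,-12],0]]'
python3 - <<'E'
from h import *
st()
for n in("side","top"):
    p,d=read_camera(n);cv2.imwrite(f"pics/{n}1.png",p)
    u,v=(205,150) if n=="side" else (155,228)
    c=p[v-40:v+40,u-50:u+50]*1.6
    cv2.imwrite(f"pics/{n}1c.png",cv2.resize(np.clip(c,0,255).astype(np.uint8),(700,560),interpolation=cv2.INTER_CUBIC))
E
```

```text
clock: 1.43
tcp_pos: [0.4911, 0.32, 0.1142]
eef_rot: [1.9, 2.5, 0.007]
contact_force: [0.3, 0.7, -0.2]
gripper_width: 0.0453
t 1.43 tcp mm [491.12 319.98 114.22] yang 15.53 tilt [0.23 0.13] F [ 0.29  0.65 -0.15] M [-0.05 -0.03  0.  ] w 45.28 j6 0.18
```

View pics/side1c.png

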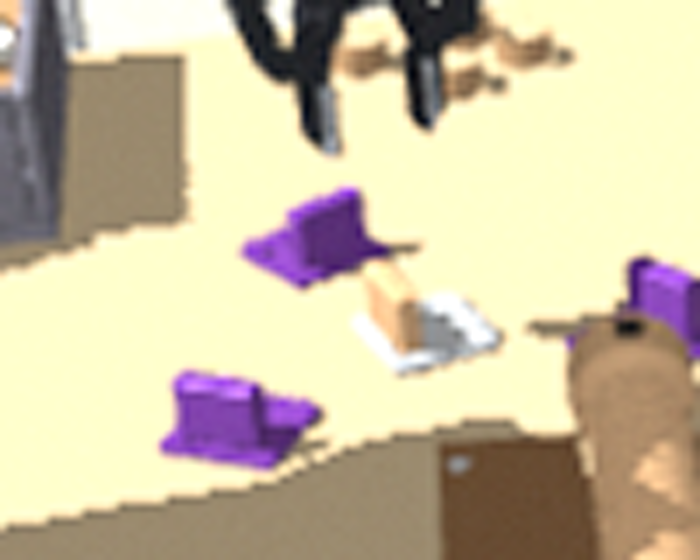

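View pics/top1c.png

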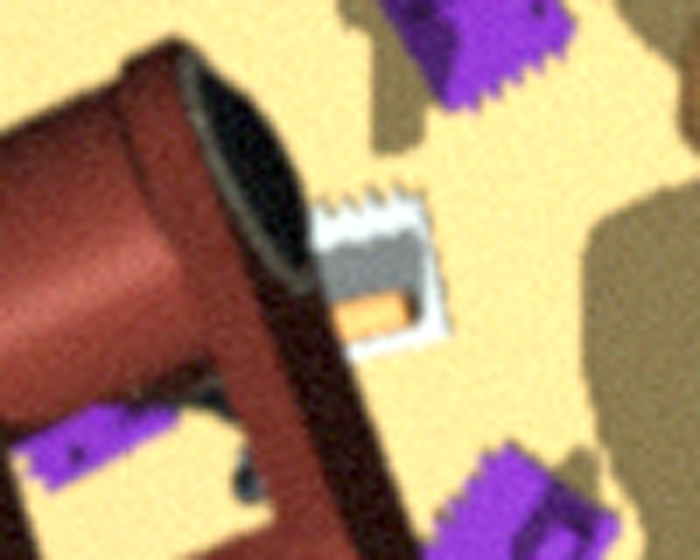

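The five-tooth comb is clear in both views (side crop about (430,325)) and the fingers hang above and behind it. Now I'll descend.

```bash
python3 -m handwheel '[[[0,-0.3,-3],-0.02],[[0,-0.3,-5],-0.02],[[0,-0.3,-7],-0.02],[[0,-0.3,-7],-0.02],[[0,-0.3,-7],-0.02]]'
python3 - <<'E'
from h import *
st()
p,d=read_camera("side");u,v=(220,160)
cv2.imwrite("pics/side2c.png",cv2.resize(p[v-30:v+30,u-40:u+40],(800,600),interpolation=cv2.INTER_CUBIC))
E
```

```text
clock: 1.95
tcp_pos: [0.4895, 0.3158, 0.0414]
eef_rot: [-1.926, -2.481, 0.001]
contact_force: [-0.1, 0.1, -0.5]
gripper_width: 0.045
t 1.95 tcp mm [489.53 315.75  41.38] yang 14.36 tilt [-0.05 -0.02] F [-0.13  0.12 -0.5 ] M [ 0.03 -0.01 -0.03] w 44.99 j6 0.19
```

View pics/side2c.png

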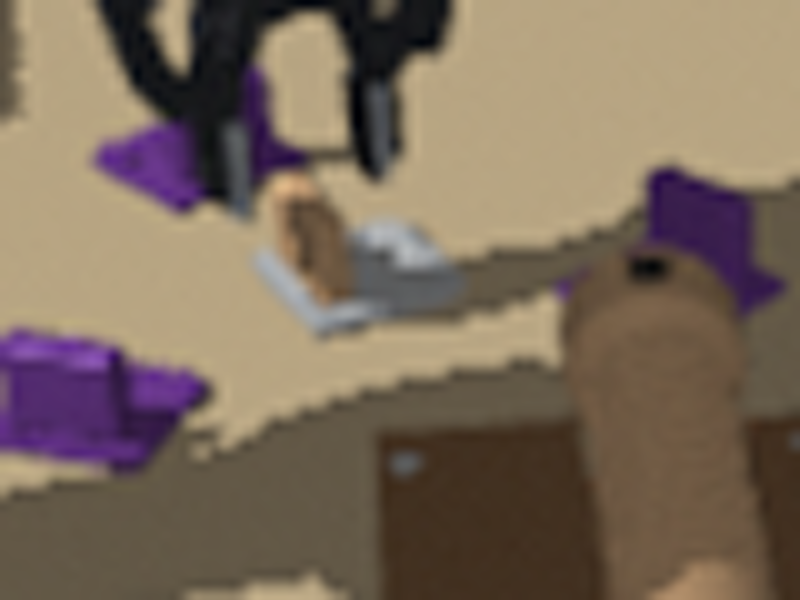

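The fingers straddle the grip (pads at about (237,190) and (378,150) in the crop, grip at (310,230)). I'll lower and close.

```bash
python3 -m handwheel '[[[0.15,0.1,-1.5],0],[[0.15,0.1,-3.0],0],[[0.15,0.1,-3.0],0],[[0.15,0.1,-3.0],0]]'; python3 -m handwheel '[[[0,0,0],0],[[0,0,0],0],[[0,0,0],0],[[0,0,0],0],[[0,0,0],0],[[0,0,0],0],[[0,0,0],0],[[0,0,0],0]]' 0.8;python3 -c "from h import *;st()"
```

```text
clock: 2.33
tcp_pos: [0.4921, 0.3169, 0.0126]
eef_rot: [1.927, 2.481, 0.002]
contact_force: [0.2, -0.4, 0.0]
gripper_width: 0.045
clock: 3.0
tcp_pos: [0.4929, 0.3171, 0.0132]
eef_rot: [1.926, 2.48, 0.004]
contact_force: [-0.1, -0.6, 6.6]
gripper_width: 0.0129
t 3.0 tcp mm [492.92 317.1   13.2 ] yang 14.32 tilt [0.15 0.07] F [-0.1  -0.62  6.61] M [-0.05  0.16 -0.02] w 12.94 j6 0.19
```

```bash
python3 -m handwheel '[[[0,0,0.5],0],[[0,0,2],0],[[0,0,4],0],[[0,0,7],0],[[0,0,9],0],[[0,0,9],0],[[0,0,9],0]]';python3 - <<'E'
from h import *
st()
for n in("side","top"):
    p,d=read_camera(n);cv2.imwrite(f"pics/{n}3.png",p)
    u,v=(215,130) if n=="side" else (155,228)
    c=p[v-40:v+40,u-50:u+50]*1.6
    cv2.imwrite(f"pics/{n}3c.png",cv2.resize(np.clip(c,0,255).astype(np.uint8),(700,560),interpolation=cv2.INTER_CUBIC))
E
```

```text
clock: 3.58
tcp_pos: [0.492, 0.3167, 0.102]
eef_rot: [1.927, 2.48, 0.003]
contact_force: [0.0, -0.8, -2.5]
gripper_width: 0.0131
t 3.58 tcp mm [492.04 316.7  102.04] yang 14.32 tilt [0.1  0.05] F [ 0.   -0.84 -2.47] M [-0.03  0.03 -0.01] w 13.13 j6 0.19
```

View pics/side3c.png

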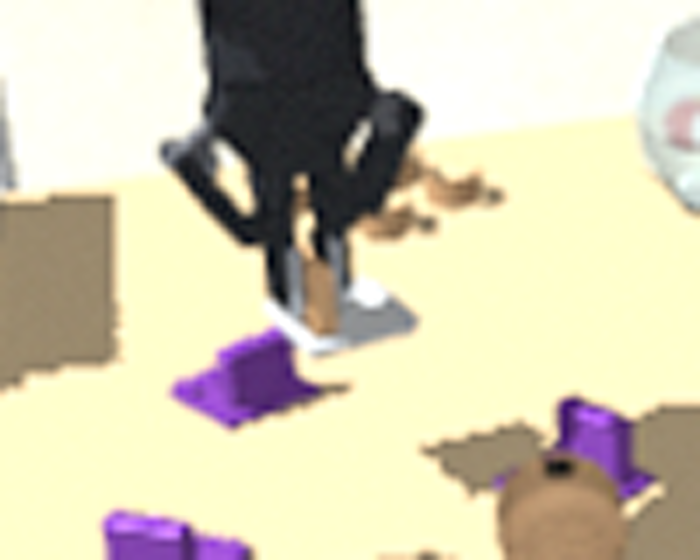

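View pics/top3c.png

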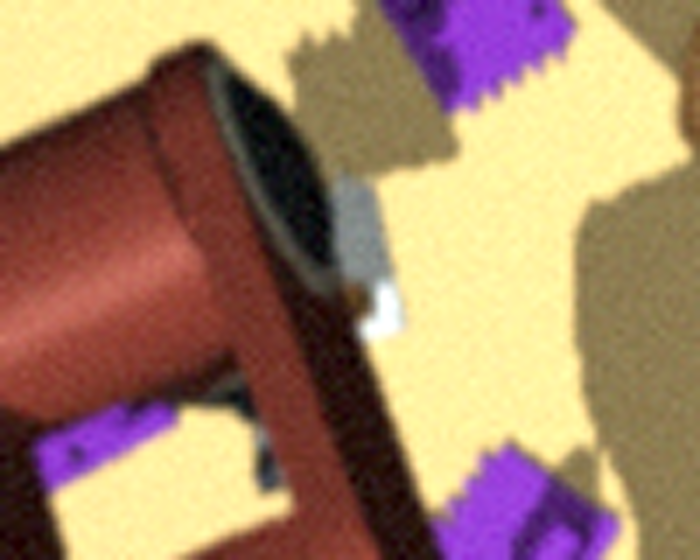

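The grasp is good: the comb hangs flat. Next I'll carry it over the shoulder and turn it by -0.416 rad.

```bash
python3 -m handwheel '[[[-0.3,-3,1],-0.1],[[-0.6,-7,1],-0.2],[[-0.8,-11,1],-0.3],[[-1,-15,1],-0.416],[[-1.2,-19,1],-0.416],[[-1.36,-23,1],-0.416],[[-1.36,-26.6,1],-0.416],[[-1.36,-26.6,1],-0.416]]';python3 -m handwheel '[[[0,0,0],0],[[0,0,0],0],[[0,0,0],0]]';python3 - <<'E'
from h import *
st()
for n in("side","top"):
    p,d=read_camera(n);cv2.imwrite(f"pics/{n}4.png",p)
    u,v=(250,180) if n=="side" else (258,215)
    c=p[v-45:v+45,u-60:u+60]*1.6
    cv2.imwrite(f"pics/{n}4c.png",cv2.resize(np.clip(c,0,255).astype(np.uint8),(800,600),interpolation=cv2.INTER_CUBIC))
E
```

```text
clock: 4.35
tcp_pos: [0.4762, 0.0454, 0.1087]
eef_rot: [-2.404, -2.022, 0.008]
contact_force: [-0.2, 0.4, -1.8]
gripper_width: 0.0129
clock: 4.6
tcp_pos: [0.4772, 0.0514, 0.11]
eef_rot: [-2.395, -2.03, 0.002]
contact_force: [-0.1, -0.5, -1.8]
gripper_width: 0.0129
t 4.6 tcp mm [477.19  51.37 110.04] yang -9.44 tilt [-0.13  0.02] F [-0.13 -0.48 -1.77] M [-0.02  0.02 -0.01] w 12.91 j6 0.12
```

View pics/side4c.png

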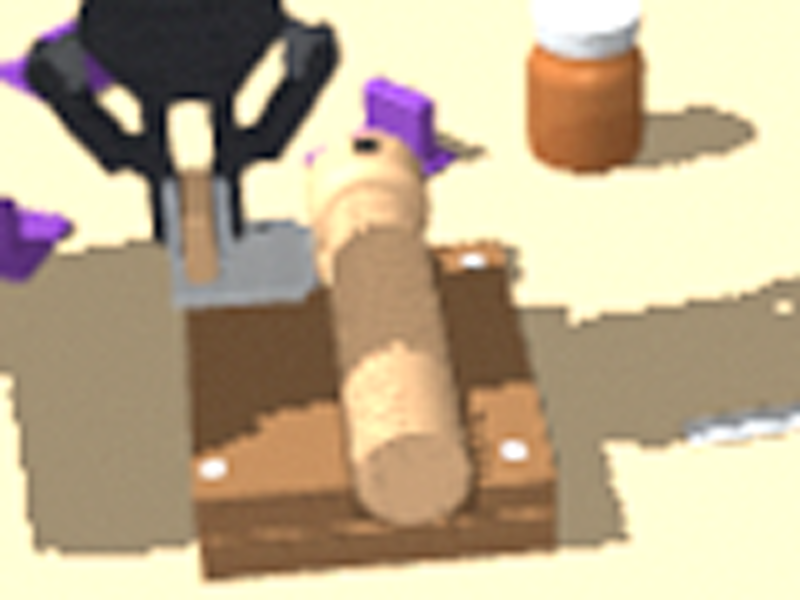

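View pics/top4c.png

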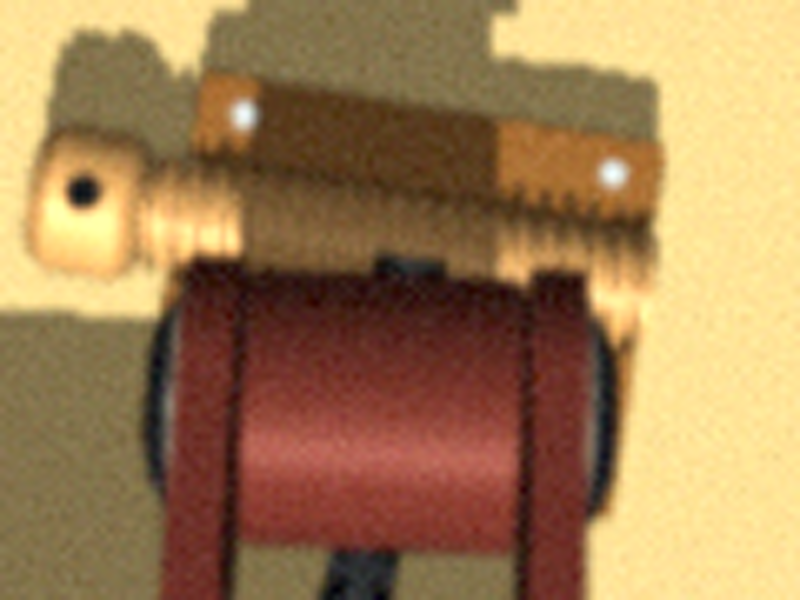

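```bash
python3 -m handwheel '[[[0,0,-1.5],0],[[0,0,-3.5],0],[[0,0,-4.6],0],[[0,0,-4.6],0],[[0,0,-4.6],0],[[0,0,-4.6],0]]';python3 -c "from h import *;st()"; python3 -m handwheel '[[[0,0,-0.08],0],[[0,0,-0.16],0],[[0,0,-0.24],0],[[0,0,-0.24],0]]';python3 -c "from h import *;st()"
```

```text
clock: 5.2
tcp_pos: [0.4786, 0.0508, 0.0661]
eef_rot: [2.397, 2.03, 0.001]
contact_force: [-0.9, -0.2, -1.6]
gripper_width: 0.0126
t 5.2 tcp mm [478.59  50.83  66.09] yang -9.47 tilt [0.06 0.  ] F [-0.92 -0.2  -1.6 ] M [ 0.   -0.01  0.05] w 12.62 j6 0.12
clock: 5.53
tcp_pos: [0.4782, 0.0504, 0.0632]
eef_rot: [2.398, 2.029, 0.001]
contact_force: [-0.2, -0.1, -2.1]
gripper_width: 0.0127
t 5.53 tcp mm [478.2   50.44  63.23] yang -9.52 tilt [ 0.04 -0.  ] F [-0.18 -0.07 -2.13] M [0.03 0.03 0.03] w 12.68 j6 0.12
```

```bash
for i in 1 2 3; do case $i in *) python3 -m handwheel '[[[0,0,-0.05],0],[[0,0,-0.1],0],[[0,0,-0.1],0]]' >/dev/null;; esac; python3 -c "from h import *;st()"; done
```

```text
t 5.78 tcp mm [477.92  50.48  61.83] yang -9.51 tilt [-0.01  0.  ] F [-0.18  0.99 -1.92] M [-0.03  0.08 -0.07] w 13.01 j6 0.12
t 6.03 tcp mm [477.9   50.49  60.78] yang -9.51 tilt [-0.01  0.  ] F [ 0.1   0.5  -2.65] M [-0.01  0.06 -0.  ] w 13.07 j6 0.12
t 6.28 tcp mm [477.87  50.51  59.76] yang -9.51 tilt [-0.02  0.  ] F [-1.14  0.05 -1.41] M [0.01 0.06 0.  ] w 13.02 j6 0.12
```

```bash
python3 -m handwheel '[[[0,0,-0.05],0],[[0,0,-0.05],0]]' >/dev/null; python3 -c "from h import *;st()";python3 -m handwheel '[[[0,0,-0.05],0],[[0,0,-0.05],0]]' >/dev/null; python3 -c "from h import *;st()";python3 -m handwheel '[[[0,0,-0.05],0],[[0,0,-0.05],0]]' >/dev/null; python3 -c "from h import *;st()"
```

```text
t 6.45 tcp mm [477.96  50.49  59.33] yang -9.51 tilt [-0.  0.] F [-0.18  0.49 -2.31] M [ 0.01  0.04 -0.01] w 13.06 j6 0.12
t 6.62 tcp mm [477.96  50.5   58.84] yang -9.51 tilt [-0.  0.] F [-0.87 -0.49 -2.34] M [-0.02 -0.    0.01] w 12.71 j6 0.12
t 6.78 tcp mm [478.1   50.52  58.71] yang -9.51 tilt [ 0. -0.] F [-1.2   0.2   0.32] M [-0.02  0.2  -0.01] w 13.06 j6 0.12
```

Contact with the shoulder shows at TCP z of about 58.7 (Fz rose about 2 N). Now I'll ease it forward along home x, (0.986, -0.165).

```bash
cat >> h.py <<'E'
def hs(n=1):
    s=st();a=np.radians(-9.5);c,q=np.cos(a),np.sin(a);Rm=np.array([[c,q],[-q,c]])
    p=Rm@(s['tcp_pos'][:2]*1000-[538.3,40.7]);f=Rm@s['contact_force'][:2];print("  tip_x",round(p[0]+48.7,2),"tip_y",round(p[1],2),"Fx",round(f[0],2),"Fy",round(f[1],2),"Fz",round(s['contact_force'][2],2))
E
python3 -m handwheel '[[[0.1,-0.017,0],0],[[0.2,-0.033,0],0],[[0.3,-0.05,0],0],[[0.4,-0.066,0],0],[[0.4,-0.066,0],0]]'>/dev/null; python3 -c "from h import *;hs()"
python3 -m handwheel '[[[0.05,-0.008,0],0],[[0.1,-0.017,0],0],[[0.1,-0.017,0],0]]'>/dev/null; python3 -c "from h import *;hs()"
```

```text
t 7.2 tcp mm [482.38  49.84  58.7 ] yang -9.51 tilt [0.03 0.01] F [-1.39  1.05  3.54] M [0.08 0.34 0.01] w 12.79 j6 0.12
  tip_x -7.96 tip_y -0.21 Fx -1.55 Fy 0.81 Fz 3.54
t 7.45 tcp mm [483.05  49.73  58.67] yang -9.51 tilt [-0.01  0.01] F [-4.31  0.32  5.82] M [ 0.14  0.6  -0.  ] w 12.99 j6 0.12
  tip_x -7.28 tip_y -0.21 Fx -4.3 Fy -0.4 Fz 5.82
```

```bash
python3 -m handwheel '[[[0,0,0.03],0],[[0,0,0.03],0]]'>/dev/null; python3 -c "from h import *;hs()"; python3 -m handwheel '[[[0,0,0],0],[[0,0,0],0],[[0,0,0],0]]'>/dev/null; python3 -c "from h import *;hs()"
```

```text
t 7.62 tcp mm [483.08  49.71  58.71] yang -9.51 tilt [0.02 0.01] F [-1.78  1.38  3.59] M [0.13 0.38 0.05] w 12.98 j6 0.12
  tip_x -7.25 tip_y -0.22 Fx -1.99 Fy 1.07 Fz 3.59
t 7.87 tcp mm [483.07  49.72  58.68] yang -9.51 tilt [0.01 0.01] F [-2.27  1.49  3.01] M [ 0.15  0.31 -0.03] w 12.96 j6 0.12
  tip_x -7.26 tip_y -0.22 Fx -2.48 Fy 1.09 Fz 3.01
```

```bash
python3 -m handwheel '[[[0,0,0.02],0],[[0,0,0.02],0]]'>/dev/null; python3 -c "from h import *;hs()"; for k in 1 2 3; do python3 -m handwheel '[[[0.03,-0.005,0],0],[[0.05,-0.008,0],0],[[0.05,-0.008,0],0]]'>/dev/null; python3 -c "from h import *;hs()"; done
```

```text
t 8.03 tcp mm [483.07  49.69  58.69] yang -9.52 tilt [0.02 0.01] F [-0.57  0.55  0.41] M [0.21 0.1  0.06] w 13.22 j6 0.12
  tip_x -7.25 tip_y -0.25 Fx -0.65 Fy 0.45 Fz 0.41
t 8.28 tcp mm [483.4   49.52  58.71] yang -9.51 tilt [-0.01 -0.01] F [0.04 0.73 0.52] M [0.14 0.09 0.05] w 13.09 j6 0.11
  tip_x -6.9 tip_y -0.36 Fx -0.08 Fy 0.73 Fz 0.52
t 8.53 tcp mm [483.96  49.38  58.72] yang -9.51 tilt [-0.   -0.01] F [-0.68 -0.34 -0.02] M [0.05 0.15 0.04] w 13.23 j6 0.11
  tip_x -6.33 tip_y -0.4 Fx -0.61 Fy -0.45 Fz -0.02
t 8.78 tcp mm [484.5   49.35  58.75] yang -9.51 tilt [ 0.   -0.01] F [ 0.41 -0.09 -1.36] M [-0.04  0.05 -0.03] w 12.89 j6 0.11
  tip_x -5.79 tip_y -0.35 Fx 0.42 Fy -0.02 Fz -1.36
```

```bash
for k in 1 2 3 4; do python3 -m handwheel '[[[0.02,-0.003,0],0],[[0.04,-0.007,0],0],[[0.04,-0.007,0],0]]'>/dev/null; python3 -c "from h import *;hs()"|tail -1; done
```

```text
tip_x -5.4 tip_y -0.3 Fx 0.56 Fy -0.59 Fz -1.85
  tip_x -4.97 tip_y -0.3 Fx -0.12 Fy -0.39 Fz -1.6
  tip_x -4.55 tip_y -0.26 Fx -0.45 Fy 0.05 Fz -1.76
  tip_x -4.16 tip_y -0.28 Fx 0.48 Fy 0.37 Fz -1.86
```

```bash
for k in 1 2 3 4; do python3 -m handwheel '[[[0.02,-0.003,0],0],[[0.04,-0.007,0],0],[[0.04,-0.007,0],0]]'>/dev/null; python3 -c "from h import *;hs()"|tail -1; done
```

```text
tip_x -3.74 tip_y -0.27 Fx -0.11 Fy -0.53 Fz -2.31
  tip_x -3.34 tip_y -0.28 Fx -0.24 Fy -0.13 Fz -1.92
  tip_x -2.93 tip_y -0.3 Fx 0.02 Fy -0.84 Fz -2.16
  tip_x -2.51 tip_y -0.3 Fx -0.29 Fy 0.41 Fz -1.0
```

```bash
for k in 1 2 3 4; do python3 -m handwheel '[[[0.02,-0.003,0],0],[[0.03,-0.005,0],0],[[0.03,-0.005,0],0]]'>/dev/null; python3 -c "from h import *;hs()"|tail -1; done
```

```text
tip_x -2.21 tip_y -0.3 Fx 0.29 Fy -0.56 Fz -1.84
  tip_x -1.93 tip_y -0.31 Fx -0.23 Fy 0.02 Fz -1.79
  tip_x -1.63 tip_y -0.28 Fx -0.87 Fy 0.34 Fz -1.46
  tip_x -1.31 tip_y -0.3 Fx 0.09 Fy -0.2 Fz -0.64
```

```bash
for k in 1 2 3 4; do python3 -m handwheel '[[[0.02,-0.003,0],0],[[0.03,-0.005,0],0],[[0.03,-0.005,0],0]]'>/dev/null; python3 -c "from h import *;hs()"|tail -1; done
```

```text
tip_x -1.02 tip_y -0.29 Fx -0.41 Fy -0.02 Fz -1.7
  tip_x -0.79 tip_y -0.35 Fx 0.19 Fy -1.45 Fz -1.35
  tip_x -0.56 tip_y -0.37 Fx -0.73 Fy 0.17 Fz -2.99
  tip_x -0.44 tip_y -0.41 Fx -0.96 Fy -0.63 Fz -0.92
```

```bash
for k in 1 2 3 4; do python3 -m handwheel '[[[0.01,-0.002,0],0],[[0.02,-0.003,0],0],[[0.02,-0.003,0],0]]'>/dev/null; python3 -c "from h import *;hs()"; done
```

```text
t 13.03 tcp mm [489.79  48.4   58.79] yang -9.51 tilt [-0.08 -0.01] F [-4.36 -1.53 -0.06] M [-0.17  0.71  0.01] w 12.63 j6 0.11
  tip_x -0.42 tip_y -0.41 Fx -4.05 Fy -2.23 Fz -0.06
t 13.28 tcp mm [489.84  48.38  58.82] yang -9.5 tilt [-0.11 -0.01] F [-6.42 -0.87  2.08] M [-0.15  0.9   0.02] w 13.21 j6 0.11
  tip_x -0.37 tip_y -0.42 Fx -6.19 Fy -1.92 Fz 2.08
t 13.53 tcp mm [489.85  48.4   58.84] yang -9.5 tilt [-0.14 -0.  ] F [-6.26 -1.57  2.68] M [-0.17  1.   -0.  ] w 12.54 j6 0.11
  tip_x -0.36 tip_y -0.41 Fx -5.91 Fy -2.58 Fz 2.68
t 13.78 tcp mm [489.87  48.36  58.86] yang -9.5 tilt [-0.17 -0.  ] F [-7.68 -0.48  3.85] M [-0.18  1.16 -0.  ] w 12.69 j6 0.11
  tip_x -0.33 tip_y -0.43 Fx -7.49 Fy -1.74 Fz 3.85
```

It stopped at an estimated tip x of about -0.4 with a slight -y force, possibly riding a flank. I'll ease off a little, let it go toward -y, and look.

```bash
python3 -m handwheel '[[[-0.03,0.005,0],0],[[-0.03,0.005,0],0]]'>/dev/null; python3 -c "from h import *;hs()";  for k in 1 2 3; do python3 -m handwheel '[[[-0.003,-0.02,0],0],[[-0.003,-0.02,0],0],[[-0.003,-0.02,0],0]]'>/dev/null; python3 -c "from h import *;hs()"|tail -1; done
python3 - <<'E'
from h import *
p,d=read_camera("side");u,v=250,185
cv2.imwrite("pics/side5c.png",cv2.resize(np.clip(p[v-30:v+30,u-40:u+40]*1.5,0,255).astype(np.uint8),(800,600),interpolation=cv2.INTER_CUBIC))
E
```

```text
t 13.95 tcp mm [489.85  48.38  58.8 ] yang -9.5 tilt [-0.11 -0.01] F [-6.   -0.95  2.28] M [-0.17  0.9   0.02] w 12.91 j6 0.11
  tip_x -0.35 tip_y -0.42 Fx -5.76 Fy -1.92 Fz 2.28
  tip_x -0.36 tip_y -0.43 Fx -5.61 Fy -0.67 Fz 0.69
  tip_x -0.35 tip_y -0.45 Fx -5.08 Fy -0.66 Fz 1.86
  tip_x -0.35 tip_y -0.49 Fx -5.59 Fy 0.22 Fz 1.97
```

View pics/side5c.png

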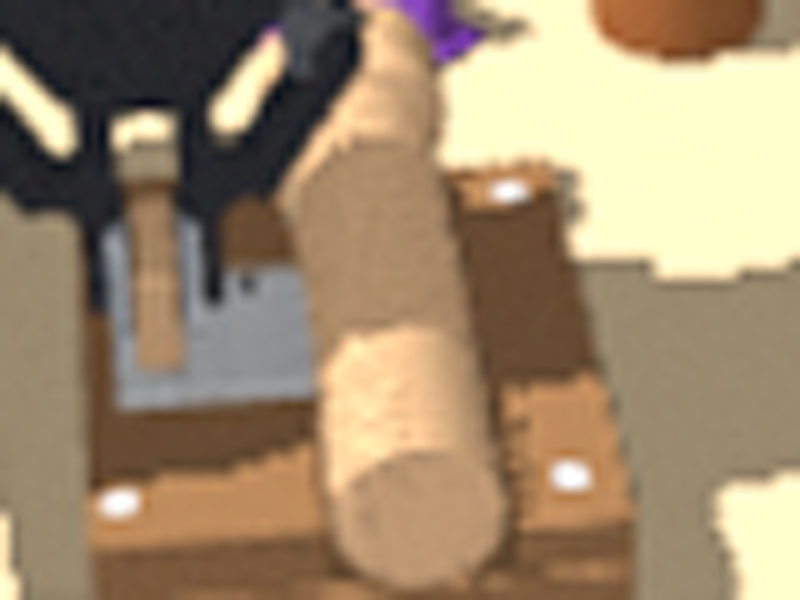

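The comb's leaf reaches the spindle, and the gap at its rear edge (columns 90 to 118 at row 408) is about 8 mm. That fits home (10.3 mm) and not a crest stop (15.5 mm). To confirm, I'll back off slightly and probe the play in y.

```bash
python3 -m handwheel '[[[-0.08,0.013,0],0],[[-0.08,0.013,0],0],[[-0.08,0.013,0],0]]'>/dev/null; python3 -c "from h import *;hs()"; echo minus; for k in 1 2 3 4; do python3 -m handwheel '[[[-0.003,-0.02,0],0],[[-0.003,-0.02,0],0]]'>/dev/null; python3 -c "from h import *;hs()"|tail -1; done
```

```text
t 15.0 tcp mm [489.84  48.23  58.83] yang -9.51 tilt [0.03 0.04] F [-1.68  1.23 -1.8 ] M [0.24 0.3  0.06] w 13.34 j6 0.11
  tip_x -0.34 tip_y -0.57 Fx -1.86 Fy 0.94 Fz -1.8
minus
  tip_x -0.39 tip_y -0.92 Fx -1.94 Fy 1.57 Fz -2.45
  tip_x -0.39 tip_y -1.15 Fx -1.37 Fy 1.25 Fz -2.48
  tip_x -0.35 tip_y -1.24 Fx -1.06 Fy 1.85 Fz -2.6
  tip_x -0.35 tip_y -1.31 Fx -0.53 Fy 3.5 Fz -2.48
```

```bash
for k in 1 2 3 4 5 6 7 8; do python3 -m handwheel '[[[0.003,0.02,0],0],[[0.003,0.02,0],0]]'>/dev/null; python3 -c "from h import *;hs()"|tail -1; done
```

```text
tip_x -0.39 tip_y -1.31 Fx -1.2 Fy 4.7 Fz -3.2
  tip_x -0.38 tip_y -1.28 Fx -1.27 Fy 3.39 Fz -3.47
  tip_x -0.37 tip_y -1.23 Fx -1.29 Fy 2.46 Fz -2.81
  tip_x -0.4 tip_y -1.2 Fx -1.23 Fy 2.03 Fz -2.9
  tip_x -0.42 tip_y -1.07 Fx -1.97 Fy -0.3 Fz -3.17
  tip_x -0.42 tip_y -0.89 Fx -0.94 Fy 0.19 Fz -1.75
  tip_x -0.4 tip_y -0.46 Fx -0.49 Fy -0.84 Fz -1.89
  tip_x -0.43 tip_y -0.34 Fx -1.7 Fy -0.88 Fz -1.23
```

Free play is from about -1.15 to -0.45, roughly 0.7 mm between two firm flanks, which matches the 0.6 mm expected at full depth. I'll centre it, set it down and press to about 5 N.

```bash
python3 -m handwheel '[[[-0.004,-0.025,-0.01],0],[[-0.008,-0.05,-0.02],0],[[-0.008,-0.05,-0.03],0],[[-0.008,-0.05,-0.03],0]]'>/dev/null; python3 -c "from h import *;hs()"; for k in 1 2 3; do python3 -m handwheel '[[[0.01,-0.002,0],0],[[0.02,-0.003,0],0],[[0.02,-0.003,0],0]]'>/dev/null; python3 -c "from h import *;hs()"; done
```

```text
t 17.33 tcp mm [489.8   48.34  58.74] yang -9.51 tilt [0.01 0.01] F [-2.79 -0.37 -0.36] M [-0.02  0.4  -0.01] w 12.97 j6 0.11
  tip_x -0.39 tip_y -0.47 Fx -2.69 Fy -0.82 Fz -0.36
t 17.58 tcp mm [489.82  48.32  58.75] yang -9.51 tilt [-0.03  0.01] F [-2.99  0.09  2.04] M [0.03 0.62 0.04] w 12.98 j6 0.11
  tip_x -0.38 tip_y -0.49 Fx -2.96 Fy -0.41 Fz 2.04
t 17.83 tcp mm [489.84  48.31  58.75] yang -9.5 tilt [-0.06  0.02] F [-4.87  0.28  3.1 ] M [0.1  0.82 0.03] w 12.89 j6 0.11
  tip_x -0.35 tip_y -0.49 Fx -4.85 Fy -0.53 Fz 3.1
t 18.08 tcp mm [489.85  48.31  58.76] yang -9.5 tilt [-0.09  0.02] F [-6.75 -0.12  3.91] M [0.13 0.91 0.07] w 12.96 j6 0.11
  tip_x -0.34 tip_y -0.49 Fx -6.63 Fy -1.23 Fz 3.91
```

```bash
for k in 1 2; do python3 -m handwheel '[[[-0.005,0.001,0],0],[[-0.005,0.001,0],0],[[-0.005,0.001,0],0],[[-0.005,0.001,0],0],[[-0.005,0.001,0],0],[[-0.005,0.001,0],0],[[-0.005,0.001,0],0],[[-0.005,0.001,0],0]]'>/dev/null; python3 -c "from h import *;hs()"; done
```

```text
t 18.75 tcp mm [489.82  48.31  58.74] yang -9.5 tilt [-0.08  0.02] F [-5.53  0.06  3.65] M [0.11 0.89 0.02] w 12.98 j6 0.11
  tip_x -0.37 tip_y -0.5 Fx -5.47 Fy -0.86 Fz 3.65
t 19.42 tcp mm [489.82  48.31  58.72] yang -9.5 tilt [-0.07  0.02] F [-6.11  1.01  2.96] M [0.03 0.86 0.05] w 13.03 j6 0.11
  tip_x -0.37 tip_y -0.5 Fx -6.19 Fy -0.01 Fz 2.96
```

Held for 1.3 s at a steady 5.5 to 6 N. I'll relax the load and release.

```bash
python3 -m handwheel '[[[-0.02,0.003,0],0],[[-0.03,0.005,0.01],0],[[-0.03,0.005,0.01],0]]'>/dev/null; python3 -c "from h import *;hs()"; python3 -m handwheel '[[[0,0,0],0],[[0,0,0],0],[[0,0,0],0],[[0,0,0],0]]' 1.8; python3 -m handwheel '[[[0,0,0],0],[[0,0,0],0],[[0,0,0],0],[[0,0,0],0]]' 3.0; python3 - <<'E'
from h import *
hs()
p,d=read_camera("side");u,v=250,185
cv2.imwrite("pics/side6c.png",cv2.resize(np.clip(p[v-30:v+30,u-40:u+40]*1.5,0,255).astype(np.uint8),(800,600),interpolation=cv2.INTER_CUBIC))
E
```

```text
t 19.67 tcp mm [489.85  48.33  58.73] yang -9.51 tilt [-0.01  0.01] F [-4.3   0.95  2.33] M [0.14 0.6  0.02] w 12.64 j6 0.11
  tip_x -0.35 tip_y -0.47 Fx -4.4 Fy 0.22 Fz 2.33
clock: 20.0
tcp_pos: [0.4906, 0.0481, 0.0591]
eef_rot: [2.397, 2.029, 0.002]
contact_force: [0.4, 1.2, 0.3]
gripper_width: 0.018
clock: 20.33
tcp_pos: [0.49, 0.0482, 0.0587]
eef_rot: [2.398, 2.03, 0.0]
contact_force: [0.7, 1.1, 1.2]
gripper_width: 0.03
t 20.33 tcp mm [490.01  48.21  58.72] yang -9.51 tilt [ 0.01 -0.  ] F [0.71 1.12 1.17] M [ 0.06 -0.04 -0.01] w 30.03 j6 0.11
  tip_x -0.17 tip_y -0.57 Fx 0.52 Fy 1.22 Fz 1.17
```

View pics/side6c.png

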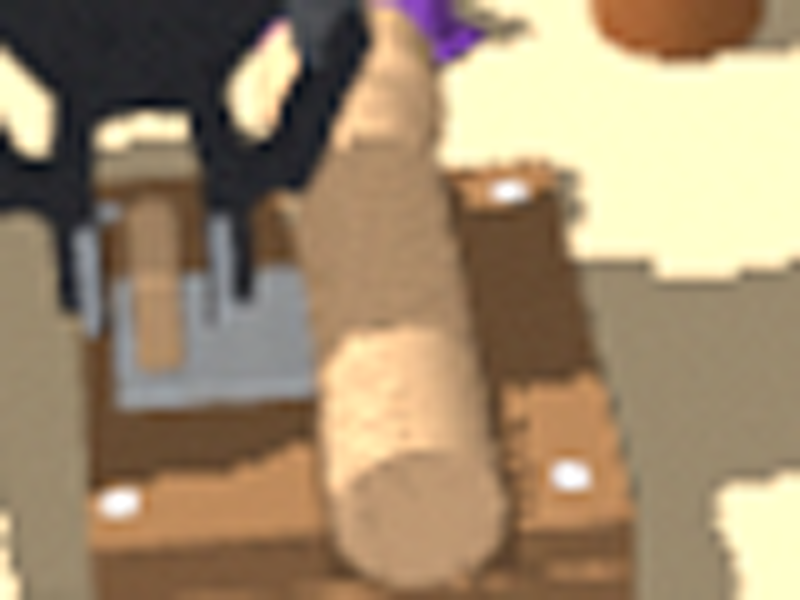

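The fingers are clear on both sides of the grip (columns 90 and 215, grip at 157). I'll rise straight up and move aside so both cameras can see.

```bash
python3 -m handwheel '[[[0,0,0.5],0],[[0,0,1.5],0],[[0,0,3],0],[[0,0,5],0],[[0,0,8],0],[[0,0,11],0],[[0,0,11],0]]'>/dev/null; python3 -m handwheel '[[[-2,6,5],0],[[-4,10,8],0],[[-6,14,8],0],[[-8,18,8],0],[[-9,22,8],0],[[-9,26,8],0],[[-9,26,8],0],[[-9,26,8],0]]'; python3 - <<'E'
from h import *
st()
for n in("side","top"):
    p,d=read_camera(n);cv2.imwrite(f"pics/{n}7.png",p);np.save(f"{n}7.npy",d)
    u,v=(250,180) if n=="side" else (258,215)
    c=p[v-30:v+30,u-40:u+40]*1.5
    cv2.imwrite(f"pics/{n}7c.png",cv2.resize(np.clip(c,0,255).astype(np.uint8),(800,600),interpolation=cv2.INTER_CUBIC))
E
```

```text
clock: 21.63
tcp_pos: [0.3981, 0.3133, 0.2503]
eef_rot: [-2.39, -2.036, -0.005]
contact_force: [-0.1, 0.2, -0.5]
gripper_width: 0.0299
t 21.63 tcp mm [398.1  313.26 250.26] yang -9.15 tilt [0.06 0.2 ] F [-0.1   0.15 -0.55] M [ 0.05  0.03 -0.02] w 29.91 j6 0.68
```

View pics/top7c.png

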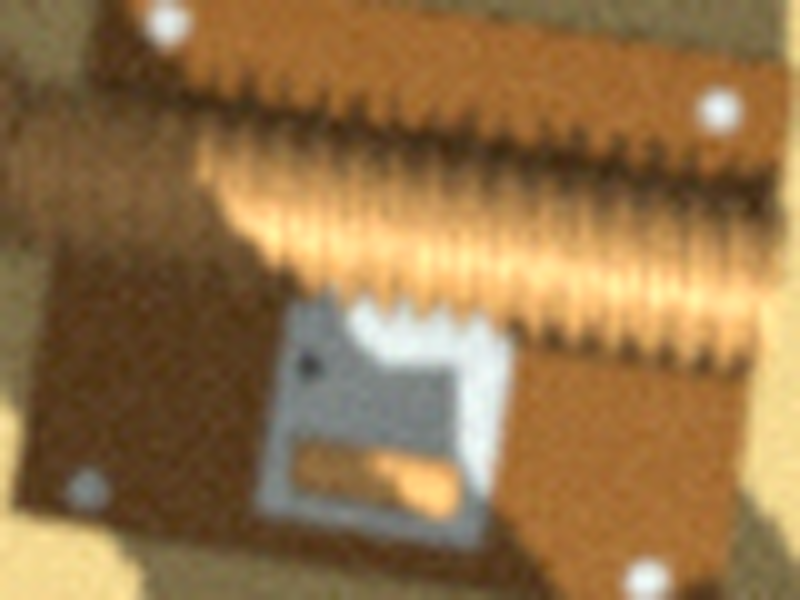

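View pics/side7c.png

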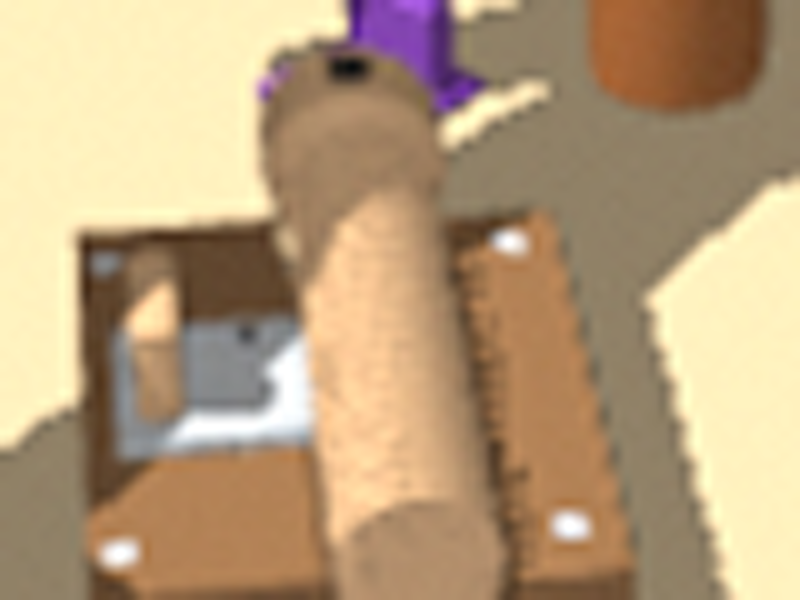

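The top view shows the comb square on the shoulder, its teeth between the crests (crop row about 300). I'll check the gap and the angle numerically.

```bash
python3 - <<'E'
from h import *
p=cv2.imread("pics/top7.png");hsv=cv2.cvtColor(cv2.GaussianBlur(p,(3,3),0),cv2.COLOR_BGR2HSV)
m=np.zeros((384,512),np.uint8);m[205:242,240:272]=(hsv[205:242,240:272,1]<70)*255
c=max(cv2.findContours(m,cv2.RETR_EXTERNAL,cv2.CHAIN_APPROX_NONE)[0],key=cv2.contourArea).reshape(-1,2)
rear=np.array([(u,c[c[:,0]==u,1].max()+.5) for u in range(246,258)],float)
q=plane("top",rear,.0505)[:,:2]*1000
vx,vy,x0,y0=cv2.fitLine(q.astype(np.float32),cv2.DIST_HUBER,0,.01,.01).ravel()
a=np.radians(-9.5);X=np.array([np.cos(a),np.sin(a)])
print("rear edge angle",np.degrees(np.arctan2(vy,vx)),"tip_x est",(np.array([x0,y0])-[538.3,40.7])@X+61.7)
uv,P=cloud("top",np.load("top7.npy"));g=(uv[:,0]>240)&(uv[:,0]<272)&(uv[:,1]>222)&(uv[:,1]<242)&(P[:,2]>.07)
r=cv2.minAreaRect((P[g,:2]*1000).astype(np.float32));print("grip",r,np.median(P[g,2]),"tip_x from grip",(np.array(r[0])-[538.3,40.7])@X+48.7)
print(sense()['clock'])
E
```

```text
rear edge angle 79.32151 tip_x est -1.725743014939198
grip ((490.8599853515625, 49.878875732421875), (43.102638244628906, 13.965188980102539), 79.62901306152344) 0.08456253567287875 tip_x from grip 0.3956451514018937
21.7333
```

```bash
python3 -c "
from rig import *
finish_job()"
```

```text
the job is handed in; nothing more can be done
```

The coarse comb is seated in the thread and the job is handed in, at about 22 s of the 72 s allowed. No verdict was reported.

I took the five-tooth comb by its grip, laid it on the shoulder and eased it into the thread. It went in without stopping on a crest. I held it at about 5.5–6 N for about 1.3 s, relaxed the load, opened the fingers and moved the arm clear. The push on the spindle never read above about 7.5 N.

- **Depth by feel:** the forward stop was 0.4 mm short of my camera estimate of home. Sideways play was about 0.7 mm between two firm stops, where fully home should give 0.6 mm.
- **Depth by camera, after release:** the two estimates of the tips' distance from home disagree. The grip position gives +0.4 mm. The leaf's rear edge gives -1.7 mm, just outside the 1.5 mm limit, but one pixel is about 2.5 mm there. I trusted the feel and the grip position.
- **Square and clear:** the comb is within about 1° of square, and its teeth show between the crests. I did not aim for or touch the other things, but I did not re-measure their positions.

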